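# Lock the garnish keeper over its cup

## Task

Close up the garnish keeper: stand the small steel cup upright in the well of the keeper's base, lower the hollow steel cover over it so that it sits fully down on the base, then turn the cover clockwise, seen from above, until it is locked home against the stop. Let go, and leave the jigger, the glass and the bottle opener where they are.

Things in the scene. Friction and masses are not known exactly. Their poses are not given: they have to be found in the camera images.
- keeper_base: Low round steel base of the keeper, held to the worktop by a rubber suction foot; cannot move. Origin: centre of its underside, on the worktop; z up, +x to one lock mark. Plate 134 mm across, top 18 mm above the worktop. On it a ring 88 mm across, narrowing to 81 mm at its top edge, 44 mm above the worktop. Inside it the cup's well: 74 mm wide at the mouth, floor 18 mm above the worktop.
- entry_mark (a point): One of the two small dark dots on the base's plate, 61 mm from its axis, at +60 degrees (counter-clockwise seen from above) from base +x; the other dot is opposite. Outside the ring runs a bayonet flange, 100 mm across, 32 to 38 mm above the worktop, with a 70 degree gap above each dot. The cover goes straight down with its ears over the dots, within about 10 degrees.
- lock_mark (a point): One of the two small dark radial bars on the base's plate, 61 mm from its axis on base +x (the other on -x), 60 degrees clockwise of a dot. Once down, the cover turns only clockwise from the dots, over two sprung click studs in the ring's side that its lugs push in (the first few degrees are loose), to a fixed stop where its ears stand over the bars.
- cover: Upturned hollow steel shell, mouth down on the worktop: 112 mm across, 73 mm high, inside 106 mm wide and 67 mm deep, 350 g. Origin: centre of the rim's plane, z up; fully down on the base it is 18 mm above the worktop. Two bayonet lugs inside the rim, below the ears, 40 degrees wide, 93 mm apart: sideways play 2.5 mm. Set down with its lugs on the flange it sits some 18 mm too high.
- ear (a point): Middle of one of the cover's two flat ears, on the cover's +x axis, 72 mm from its centre axis, 50 mm above the rim (the other, alike, is on -x; either way round fits). Each ear reaches from 56 to 86 mm from the axis, is 16 mm wide with a round end, and spans 45 to 55 mm above the rim. 3 to 8 N sideways on one ear turns the seated cover; it stays where left.
- knob_grip (a point): Middle of the black round lifting knob on the cover's axis, 97 mm above the rim. Knob 32 mm across from 91 to 103 mm above the rim, top at 110 mm, on a 12 mm stem. It spins on the stem with slight friction: in the air the cover follows a turn of the knob, but on the base the click studs hold the cover and the knob just spins, so turn the cover by pushing an ear.
- cup: Small plain steel cup, open at the top: 65 mm across the rim, 56 mm across the foot, 57 mm high, 110 g. Stands upright on the worktop. Origin: centre of its underside, z up. Grip it from above across the rim, or by its wall with one finger inside. In the well its underside is 18 mm and its rim 75 mm above the worktop.
- jigger: Bystander: hourglass-shaped steel measure, 43 mm diameter, 73 mm high, standing on the worktop behind the keeper. Origin: centre of its underside.
- tumbler: Bystander: clear drinking glass, 78 mm diameter, 92 mm high, standing on the worktop behind the keeper. Origin: centre of its underside.
- opener: Bystander: bottle opener with black handle, 174 x 41 x 20 mm, lying in front of the keeper roughly along y. Origin: centre of its underside.

How it is judged:
By the outcome, as a careful person would: the job done as asked, in the order asked, and still so for the second after the job is handed in, with the robot touching nothing.
It also fails if it takes over 72 s, if anything falls off the work surface, if the arm or the gripper's body presses on something with over 40 N, if the wrist force passes 120 N, or if a joint passes its speed limit or range.

## Robot

A 6-joint arm with a two-finger parallel gripper is mounted at the origin on a cart in front of the work surface, level with it; the furniture and walls round the work are solid. World frame = base frame: x ahead of the robot, y to its left, z up, the work surface at z = 0. Lengths are in m, angles in degrees, forces in N, time in s.
With the tool pointing down it reaches from about 0.3 to 0.875 m from the base axis. Payload 6.4 kg.
Tool frame: the origin (TCP) lies midway between the tips of the shut fingers; the grasp point (between the pads) lies 19 mm behind it; z points along the fingers, y is the direction in which the jaws open and shut (so a half turn about z gives the same grasp; the last joint's range is limited). The gripper opens to 85 mm and grips with 20 to 120 N. Pads are 22 mm wide; open, the fingers measure 114 mm over their backs; the gripper's body (76 mm by 85 mm) begins 54 mm behind the grasp point. The pads swing forward as they close: fully open they stand 13 mm farther back than shut.
Start: joints at [61.232, 10.359, 92.074, -0, 77.567, -11.82], TCP at [0.168, 0.55, 0.231] pointing down, gripper open.
Joint ranges: [-171.53, 171.53], [-51.25, 118.39], [17.06, 147.69], [-65.23, 245.23], [0, 150.52], [-178.68, 178.68]. Speed limits (degrees/s): [147.25, 147.25, 172.46, 180, 180, 180].

## Interface

Orientations are given as a 3x3 rotation matrix whose columns are the frame's x, y, z axes.
In Python, from station import arm gives the robot as it stands. Calls block until the motion is done:
- arm.reach(position, orientation): joint-space move of the TCP to a pose.
- arm.servo_line(position, ori=None, speed=0.15, stop_force=None): straight line of the TCP; ori=None keeps the orientation; speed is the mean speed in m/s. With stop_force (N) it stops when the force on the tool has changed by that much, and returns True; else False.
- arm.set_joints(angles): joint-space move.
- arm.move_gripper(opening): finger opening in m; the grip force is fixed at half the most; returns when the fingers have stopped.
- arm.pause(seconds).
- arm.ik(position, orientation): joint angles nearest the present ones, or None.
- arm.get_obs(): the state.
- arm.get_image(name): name is "scene" or "top"; returns the picture (420x560x3 uint8, red, green, blue); there is no depth.
- arm.camera_params(name): a dict with "K" (3x3 intrinsics, pixels), "cam_to_world" (4x4, takes a point from camera to world coordinates). Camera axes: x right, y down, z forward; pixel columns grow to the right and rows downward; lengths in m; the calibration is good to about 2 mm. A picture is of the moment at which its call begins. camera_params takes no time and is no camera call.
A pose or a line that the arm cannot do raises arm.IKError and nothing moves.
- arm.hand_in(): hands the job in, once; it reports no verdict.
Trained networks look in the newest picture that a camera, given by its name, has taken for a name from the list of things; names that differ only in an ending like _2 or _b are one class to them, and where a whole thing is asked for, a point or a joint stands for the part that bears it (a point fixed in the world has none). Each returns a list of dicts, best first, with "p" (0 to 1); they miss things now and then, are a little off and sometimes report something else, mostly with a low value. They report only what shows in the picture. A call takes as long as a camera call.
- arm.find_in(thing, camera): "pixel" ([column, row] in pixels, amid what is visible of it).
- arm.regions_of(thing, camera): "region" (420x560 bool, what is visible of it) and "pixel" ([column, row] in pixels, amid what is visible of it).
- arm.place_of(thing, camera): "pixel" ([column, row] in pixels: a listed point, or the origin of a listed thing).
The state is a dict: "t": time; "qpos": joint angles; "dq": joint speeds; "tau": joint torques, N m; "tool_pos": TCP position; "eef_rot": TCP orientation; "wrist_force": force on the tool from outside, world axes, zero at the start; "torque": the same for the moment, N m; "opening": finger opening in m.
Only numpy, scipy, OpenCV 4.12 (cv2) and the standard library are available. Lean on these libraries where they do the work, as an engineer would, in place of code of your own. Each camera call takes 0.05 s, during which the arm holds its last target.

## Working session

There is one attempt and no reset: what is moved stays moved. The work goes in short steps, each a Python script; the robot and the scene stay as the last script left them, time stands still between calls to the robot, and variables do not carry over. Pictures are saved under pics/ and viewed, and the job is handed in when it is done.

```bash
ls; mkdir -p pics
python3 - <<'E'
from station import arm
import cv2,numpy as np
for n in ["scene","top"]:
    im=arm.get_image(n); cv2.imwrite(f"pics/{n}0.png",im[:,:,::-1])
    c=arm.camera_params(n); print(n,np.round(c["K"],1).tolist(),np.round(c["cam_to_world"],3).tolist())
for n in ["scene","top"]:
    for th in ["keeper_base","entry_mark","lock_mark","cover","ear","knob_grip","cup","jigger","tumbler","opener"]:
        r=arm.place_of(th,n); print(n,th,[(np.round(d["pixel"],1).tolist(),round(d["p"],2)) for d in r[:4]])
o=arm.get_obs();print(o["t"],o["opening"],o["eef_rot"])
E
```

```text
pics
scene [[464.6, 0.0, 274.5], [0.0, 464.6, 202.9], [0.0, 0.0, 1.0]] [[0.523, 0.649, -0.553, 1.201], [0.852, -0.395, 0.344, -0.36], [0.005, -0.651, -0.759, 0.975], [0.0, 0.0, 0.0, 1.0]]
top [[471.3, 0.0, 279.7], [0.0, 471.3, 211.3], [0.0, 0.0, 1.0]] [[-0.002, -0.987, 0.163, 0.398], [-1.0, 0.003, 0.008, 0.029], [-0.008, -0.163, -0.987, 1.061], [0.0, 0.0, 0.0, 1.0]]
scene keeper_base [([250.1, 224.8], 0.69)]
scene entry_mark [([266.2, 233.8], 0.91)]
scene lock_mark [([243.1, 244.9], 0.78)]
scene cover [([343.8, 197.0], 0.84)]
scene ear [([330.7, 200.2], 0.95), ([342.7, 256.9], 0.16)]
scene knob_grip [([344.8, 173.0], 0.82)]
scene cup [([164.1, 259.1], 0.73)]
scene jigger [([341.8, 253.8], 0.8)]
scene tumbler [([250.9, 312.3], 0.67)]
scene opener [([232.5, 182.5], 0.78)]
top keeper_base [([305.5, 227.9], 0.92)]
top entry_mark [([299.8, 198.6], 0.94)]
top lock_mark [([328.6, 208.7], 0.85), ([209.2, 199.6], 0.72), ([174.0, 203.6], 0.56)]
top cover [([184.5, 212.2], 0.69)]
top ear [([210.4, 197.1], 0.77)]
top knob_grip [([171.8, 206.6], 0.63)]
top cup [([409.3, 240.6], 0.82)]
top jigger [([232.7, 147.7], 0.93)]
top tumbler [([234.6, 147.2], 0.54)]
top opener [([285.3, 305.2], 0.6)]
1.1 0.08564176451680154 [[-9.56566874e-01  2.91512975e-01 -2.25903051e-05]
 [ 2.91512975e-01  9.56566874e-01 -2.42066384e-05]
 [ 1.45525883e-05 -2.97406355e-05 -9.99999999e-01]]
```

View pics/scene0.png

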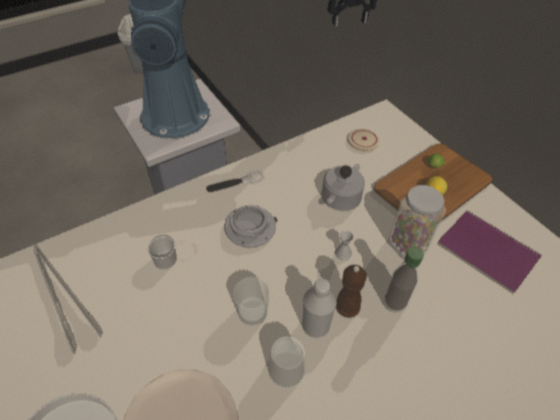

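View pics/top0.png

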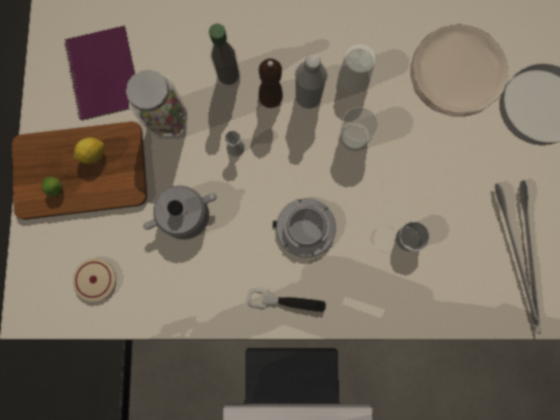

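The top view shows the keeper base at about (305,228), the cover at (181,212) with its knob at (175,208) and ears at (150,224) and (210,198), and the cup at (412,238). The jigger is at (234,145), the tumbler at (356,132) and the opener at (287,301). I'll enlarge these areas and work out positions.

```bash
cat > h.py <<'E'
from station import arm
import cv2,numpy as np
def ray(cam,px):
    c=arm.camera_params(cam);T=c["cam_to_world"];K=c["K"]
    d=T[:3,:3]@np.linalg.inv(K)@np.array([px[0],px[1],1.]);return T[:3,3],d
def at(cam,px,z):
    o,d=ray(cam,px);return o+d*(z-o[2])/d[2]
def proj(cam,P):
    c=arm.camera_params(cam);T=np.linalg.inv(c["cam_to_world"]);P=np.atleast_2d(P)
    q=(T[:3,:3]@P.T+T[:3,3:4]);q=c["K"]@q;return (q[:2]/q[2]).T
def tri(a,b):
    o1,d1=ray("scene",a);o2,d2=ray("top",b)
    A=np.stack([d1,-d2],1);s=np.linalg.lstsq(A,o2-o1,rcond=None)[0]
    p,q=o1+s[0]*d1,o2+s[1]*d2;return (p+q)/2,np.linalg.norm(p-q)
E
python3 - <<'E'
from h import *
for n,c in [("top",[(245,170,365,290),(135,160,235,260),(380,200,450,270)]),("scene",[(210,190,290,260),(310,150,380,220),(130,220,200,280)])]:
    im=cv2.imread(f"pics/{n}0.png")
    out=[cv2.resize(im[y0:y1,x0:x1],(400,400),interpolation=cv2.INTER_CUBIC) for x0,y0,x1,y1 in c[:2]]
    cv2.imwrite(f"pics/{n}0z.png",np.hstack(out))
for nm,n,px,z in [("base","top",(305.5,227.9),0),("base","scene",(250.1,224.8),0),("entry","top",(299.8,198.6),.018),("entry","scene",(266.2,233.8),.018),("lock","scene",(243.1,244.9),.018),("lock","top",(328.6,208.7),.018),
 ("cover","scene",(343.8,197),0),("cover","top",(184.5,212.2),0),("ear","top",(210.4,197.1),.05),("ear","scene",(330.7,200.2),.05),("knob","top",(171.8,206.6),.097),("knob","scene",(344.8,173),.097),("cup","top",(409.3,240.6),0),("cup","scene",(164.1,259.1),0)]:
    print(nm,n,np.round(at(n,px,z),4))
E
```

```text
base top [ 0.5353 -0.0211  0.    ]
base scene [ 0.5226 -0.0142  0.    ]
entry top [ 0.5995 -0.0081  0.018 ]
entry scene [5.82e-01 2.00e-04 1.80e-02]
lock scene [ 0.5816 -0.0673  0.018 ]
lock top [ 0.5762 -0.0725  0.018 ]
cover scene [ 0.5732  0.2582 -0.    ]
cover top [0.5721 0.2549 0.    ]
ear top [0.5973 0.1886 0.05  ]
ear scene [0.5964 0.1901 0.05  ]
knob top [0.5681 0.2611 0.097 ]
knob scene [0.5694 0.2501 0.097 ]
cup top [ 0.5058 -0.2547  0.    ]
cup scene [ 0.5052 -0.2515 -0.    ]
```

Run:
```python
from h import *
for th in ["cover","cup","keeper_base","knob_grip"]:
    for n in ["top","scene"]:
        r=arm.regions_of(th,n)
        for d in r[:2]:
            m=d["region"];ys,xs=np.nonzero(m); print(th,n,round(d["p"],2),m.sum(),xs.min(),xs.max(),ys.min(),ys.max(),xs.mean().round(1),ys.mean().round(1))
```

```text
cover top 0.65 2477 144 215 185 239 180.4 212.1
cover top 0.18 2870 271 335 198 257 304.7 227.3
cover scene 0.64 1628 322 364 164 210 342.9 187.0
cup top 0.66 832 396 429 221 251 412.4 236.4
cup scene 0.95 766 147 176 236 268 162.5 251.2
cup scene 0.29 383 335 353 230 258 344.1 244.9
keeper_base top 0.96 2881 272 336 197 257 305.2 227.3
knob_grip top 0.91 2540 143 215 186 239 180.3 212.3
knob_grip scene 0.86 1594 322 364 164 210 342.7 187.0
knob_grip scene 0.31 1682 225 276 206 246 250.0 226.0
```

View pics/top0z.png

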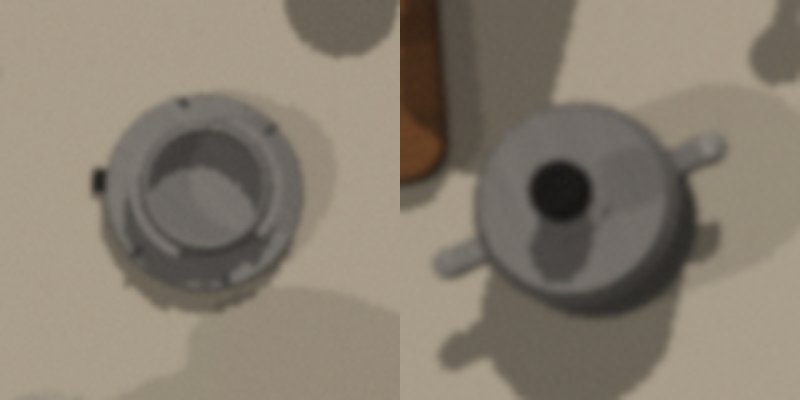

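View pics/scene0z.png

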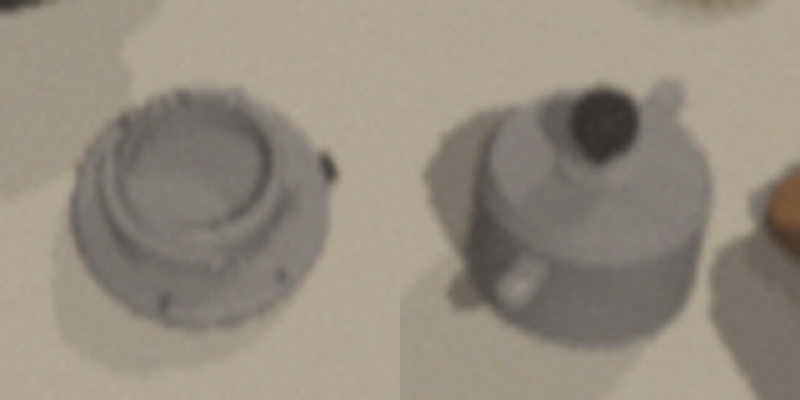

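The crops show the four plate marks. In top they are at about (300,201), (326,209), (286,245) and (312,255), so the dot at +60° is (300,201) and the bar is (326,209). The ear tips are at about (214,196) and (145,226). Next I'll fit these more precisely.

```bash
python3 - <<'E'
from h import *
def dark(n,px,r=4):
    g=cv2.imread(f"pics/{n}0.png",0).astype(float); x,y=map(int,np.round(px))
    s=g[y-r:y+r+1,x-r:x+r+1]; w=np.clip(np.median(s)-8-s,0,None); yy,xx=np.mgrid[y-r:y+r+1,x-r:x+r+1]
    return (np.array([(w*xx).sum(),(w*yy).sum()])/w.sum()).round(2)
M={}
for n,pts in [("top",[(299.9,200.9),(326,208.7),(286,245),(312.5,254.9)]),("scene",[(266.4,238.2),(243,242.9)])]:
    for p in pts:
        d=dark(n,p,3); w=at(n,d,.018); M[(n,p)]=w; print(n,p,d,w.round(4))
a=[M[k] for k in M]
print("centers",((a[0]+a[3])/2).round(4),((a[1]+a[2])/2).round(4))
for i,(p,q) in enumerate([(a[0],a[3]),(a[1],a[2])]): v=p-q; print(np.hypot(v[0],v[1]),np.degrees(np.arctan2(v[1],v[0])))
v=a[4]-a[5];print("scene dot-bar",np.linalg.norm(v),np.degrees(np.arctan2(v[1],v[0])),"exp dir: bar+120")
e1=at("top",(213.7,195.8),.05);e2=at("top",(145,226.2),.05);print("ears",e1.round(4),e2.round(4),((e1+e2)/2).round(4),np.degrees(np.arctan2(*(e1-e2)[1::-1])),np.linalg.norm(e1-e2))
from scipy.optimize import least_squares
# fit circle silhouettes: cover knob via regions of dark
for n,x in [("top",(175,207.5)),("scene",(345,172))]:
    im=cv2.imread(f"pics/{n}0.png",0); x0,y0=int(x[0]),int(x[1]); s=im[y0-12:y0+13,x0-12:x0+13]; print(n,s.min(),np.median(s)); w=(s<55); yy,xx=np.nonzero(w); c=(xx.mean()+x0-12,yy.mean()+y0-12); print("knob",n,c,w.sum(),at(n,c,.100).round(4))
    M[n]=c
print(tri(M["scene"],M["top"]))
E
python3 - <<'E'
import cv2,numpy as np
t=cv2.imread("pics/top0.png")[205:270,380:445];s=cv2.imread("pics/scene0.png")[225:280,135:190]
cv2.imwrite("pics/cupz.png",np.hstack([cv2.resize(t,(390,390),interpolation=2),cv2.resize(s,(385,385),interpolation=2)[:385] if 0 else cv2.resize(s,(390,390),interpolation=2)]))
E
```

```text
top (299.9, 200.9) [299.66 200.67] [ 0.5948 -0.0078  0.018 ]
top (326, 208.7) [325.56 208.55] [ 0.5766 -0.0657  0.018 ]
top (286, 245) [286.35 244.7 ] [0.4955 0.0226 0.018 ]
top (312.5, 254.9) [311.64 253.22] [ 0.4765 -0.0332  0.018 ]
scene (266.4, 238.2) [265.81 237.86] [ 0.5925 -0.0072  0.018 ]
scene (243, 242.9) [242.45 242.35] [ 0.5739 -0.0649  0.018 ]
centers [ 0.5356 -0.0205  0.018 ] [ 0.5361 -0.0216  0.018 ]
0.12094082458935557 12.157798185714588
0.11986600253424262 -47.44249567223417
scene dot-bar 0.06057858954577692 72.05913837881407 exp dir: bar+120
ears [0.6001 0.1814 0.05  ] [0.5334 0.3291 0.05  ] [0.5668 0.2553 0.05  ] -65.69364794004403 0.16209088423673684
top 21 94.0
knob top (np.float64(174.87709497206703), np.float64(207.84916201117318)) 179 [0.5649 0.2539 0.1   ]
scene 47 123.0
knob scene (np.float64(344.8095238095238), np.float64(171.63492063492063)) 63 [0.5676 0.251  0.1   ]
(array([0.56522772, 0.25412021, 0.09655278]), np.float64(0.001296614480173685))
```

View pics/cupz.png

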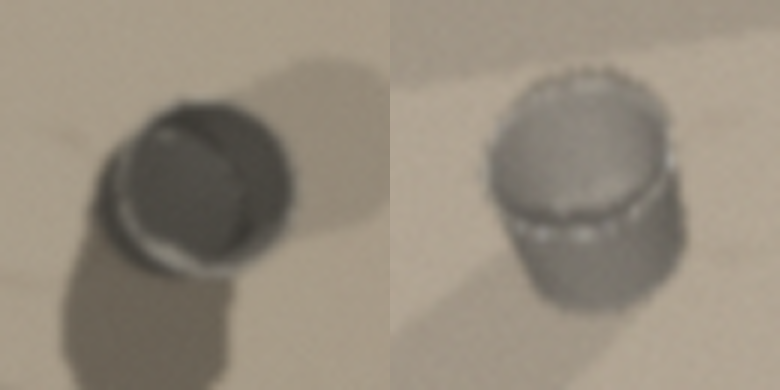

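```bash
cat >> h.py <<'E'
def R(phi):
    p=np.radians(phi);c,s=np.cos(p),np.sin(p)
    return np.array([[-s,c,0],[c,s,0],[0,0,-1.]])
def st(msg=""):
    o=arm.get_obs();print(msg,"t",round(o["t"],2),"tcp",np.round(o["tool_pos"],4),"F",np.round(o["wrist_force"],1),"M",np.round(o["torque"],2),"op",round(o["opening"],4),"q",np.round(o["qpos"],0));return o
E
python3 - <<'E'
from h import *
a=at("top",(414.4,236.3),.057);b=at("scene",(161.9,245.8),.057);print(a,b,tri((161.9,245.8),(414.4,236.3)))
C=np.array([*( (a+b)/2)[:2]]);print(C)
phi=-20
arm.reach([*C,.14],R(phi)); st()
arm.servo_line([*C,.029],speed=.1,stop_force=12); st("down")
im=arm.get_image("top");cv2.imwrite("pics/t1.png",cv2.resize(im[170:300,330:490,::-1],None,fx=4,fy=4,interpolation=2))
E
```

```text
[ 0.50922411 -0.25076427  0.057     ] [ 0.50747493 -0.2474525   0.057     ] (array([ 0.50929809, -0.24881059,  0.06024532]), np.float64(0.0022219864849190767))
[ 0.50834952 -0.24910838]
 t 4.56 tcp [ 0.5087 -0.2484  0.1401] F [-0.4 -0.7  0.6] M [-0.04 -0.01  0.01] op 0.0853 q [-38.  15.  98.   0.  67. -18.]
down t 5.82 tcp [ 0.5089 -0.2495  0.0298] F [0.1 0.  0.9] M [-0.01 -0.   -0.04] op 0.0854 q [-38.  24. 101.  -0.  55. -18.]
```

View pics/t1.png

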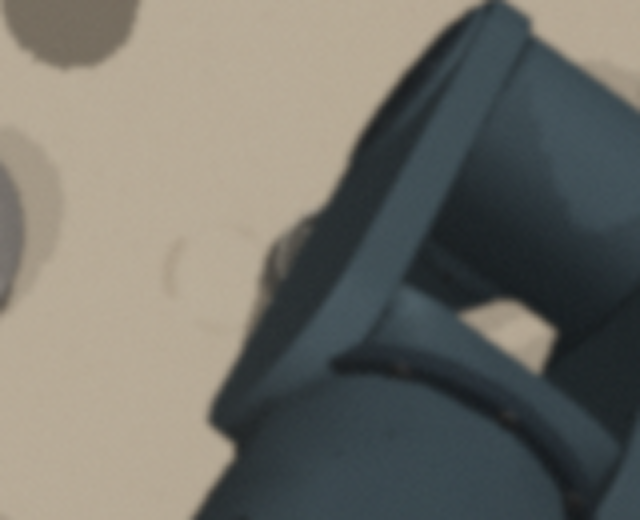

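The arm blocks the top view of the cup, leaving only a sliver at about (402,233). Descending caused no contact. I'll grip, lift slightly and check in the scene camera.

Run:
```python
from h import *
arm.move_gripper(.05); o=st("grip")
p=o["tool_pos"]
arm.servo_line([p[0],p[1],.12],speed=.12); st("lift")
im=arm.get_image("scene");cv2.imwrite("pics/s1.png",cv2.resize(im[150:300,80:300,::-1],None,fx=3.5,fy=3.5,interpolation=2))
```

```text
grip t 6.22 tcp [ 0.509  -0.2496  0.0304] F [-1.5  1.1  7.8] M [ 0.21  0.36 -0.01] op 0.062 q [-38.  24. 100.  -0.  55. -18.]
lift t 7.13 tcp [ 0.5084 -0.2491  0.1191] F [-0.8 -0.3 -1.2] M [ 0.01  0.04 -0.  ] op 0.0619 q [-38.  17.  99.  -0.  65. -18.]
```

View pics/s1.png

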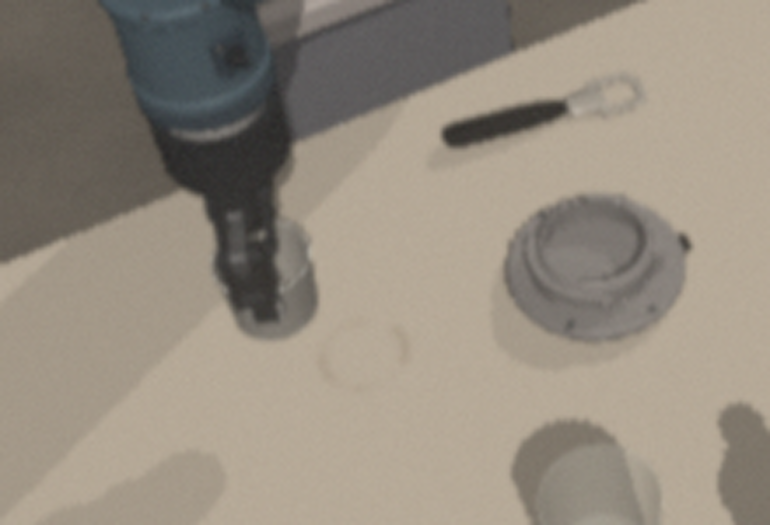

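The cup is held upright, with its rim just above the pads. Next it goes into the well.

Run:
```python
from h import *
B=[.5355,-.021]
arm.servo_line([*B,.13],speed=.2); st()
r=arm.servo_line([*B,.047],speed=.08,stop_force=8); st("down %s"%r)
im=arm.get_image("scene");cv2.imwrite("pics/s2.png",cv2.resize(im[150:300,150:370,::-1],None,fx=3.5,fy=3.5,interpolation=2))
```

```text
t 8.48 tcp [ 0.5354 -0.0217  0.1299] F [-0.1 -0.2 -0.6] M [-0.04  0.02 -0.02] op 0.0618 q [-15.  12. 103.  -0.  65.   5.]
down True t 9.44 tcp [ 0.5346 -0.0206  0.0485] F [-1.4  1.2  5.2] M [ 0.09  0.22 -0.03] op 0.0617 q [-15.  19. 105.   0.  56.   5.]
```

View pics/s2.png

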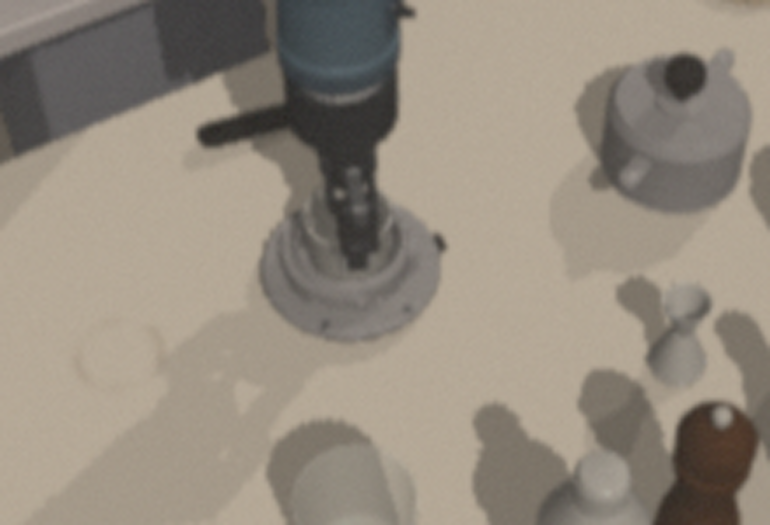

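Run:
```python
from h import *
arm.move_gripper(.085)
p=arm.get_obs()["tool_pos"]
arm.servo_line([p[0],p[1],.2],speed=.25); st("up")
arm.reach([.5655,.2535,.20],R(-40)); st()
for n in ["top","scene"]:
    im=arm.get_image(n);cv2.imwrite(f"pics/{n}3.png",im[:,:,::-1])
t=cv2.imread("pics/top3.png")[180:270,250:370];s=cv2.imread("pics/scene3.png")[190:265,200:300]
cv2.imwrite("pics/z3.png",np.hstack([cv2.resize(t,(400,300),interpolation=2),cv2.resize(s,(400,300),interpolation=2)]))
```

```text
up t 10.62 tcp [ 0.5326 -0.0202  0.1987] F [-1.   0.1  0. ] M [ 0.03 -0.02  0.02] op 0.0847 q [-15.   7. 100.   0.  74.   5.]
 t 11.68 tcp [0.5651 0.2526 0.1987] F [ 0.1  0.  -0.4] M [-0.01 -0.    0.  ] op 0.0849 q [13. 18. 87. -0. 75. 53.]
```

View pics/z3.png

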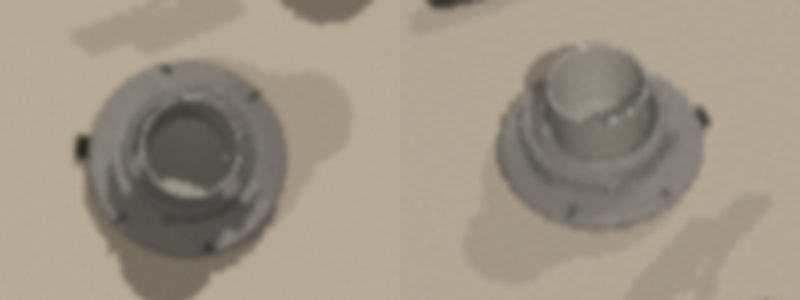

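View pics/scene3.png

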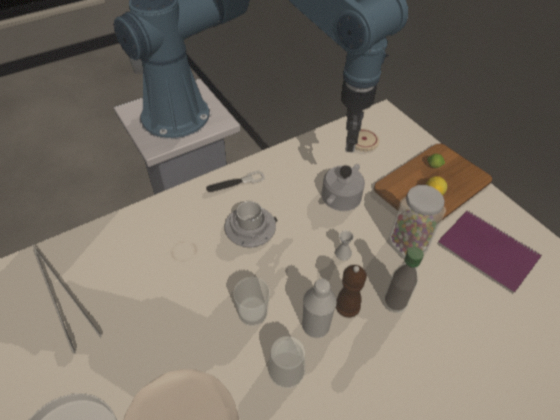

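The cup stands upright in the well, with its rim around (307,224) in top. Next I'll grip the knob.

Run:
```python
from h import *
print(at("top",(307,224.4),.075))
K=[.5655,.2535]
r=arm.servo_line([*K,.081],speed=.15,stop_force=8); st("down %s"%r)
arm.move_gripper(.02); o=st("grip")
p=o["tool_pos"]
arm.servo_line([p[0],p[1],.13],speed=.08); st("lift")
im=arm.get_image("scene");cv2.imwrite("pics/s4.png",cv2.resize(im[60:260,240:440,::-1],None,fx=3,fy=3,interpolation=2))
```

```text
[ 0.53301576 -0.02082014  0.075     ]
down False t 12.72 tcp [0.5664 0.2536 0.0821] F [-0.1  0.  -0.1] M [ 0.05 -0.01 -0.  ] op 0.0849 q [13. 25. 91.  0. 63. 53.]
grip t 13.28 tcp [0.5657 0.2537 0.0817] F [-2.3 -0.2  5.3] M [-0.04  0.26 -0.02] op 0.03 q [13. 25. 91.  0. 63. 53.]
lift t 14.05 tcp [0.5655 0.2536 0.1298] F [ 0.   0.7 -4. ] M [-0.02 -0.02 -0.03] op 0.0297 q [13. 22. 90. -0. 68. 53.]
```

View pics/s4.png

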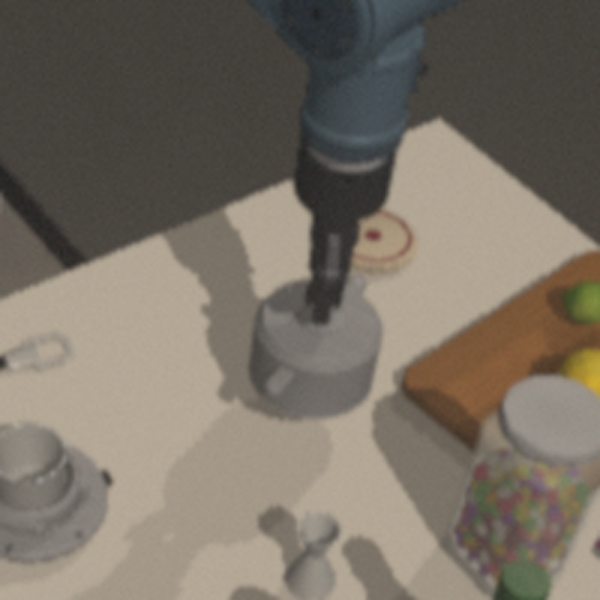

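Run:
```python
from h import *
p=arm.get_obs()["tool_pos"]
arm.servo_line([p[0],p[1],.21],speed=.15)
arm.servo_line([.535,-.021,.21],ori=R(38),speed=.1); st("over")
arm.pause(.3)
for n in ["top","scene"]:
    im=arm.get_image(n);cv2.imwrite(f"pics/{n}5.png",im[:,:,::-1])
    for th in ["ear","cover"]: print(n,th,[(np.round(d["pixel"],1).tolist(),round(d["p"],2)) for d in arm.place_of(th,n)[:3]])
t=cv2.imread("pics/top5.png")[150:300,220:420];s=cv2.imread("pics/scene5.png")[130:280,150:350]
cv2.imwrite("pics/z5.png",np.vstack([cv2.resize(t,(400,300),interpolation=2),cv2.resize(s,(400,300),interpolation=2)]))
```

```text
over t 17.69 tcp [ 0.535  -0.0208  0.21  ] F [ 0.3 -0.2 -2.9] M [-0.01 -0.01 -0.01] op 0.0292 q [-15.   6.  99.   0.  74. -53.]
top ear []
top cover [([308.5, 219.1], 0.94)]
scene ear [([269.3, 197.3], 0.64)]
scene cover [([247.7, 193.7], 0.72)]
```

View pics/z5.png

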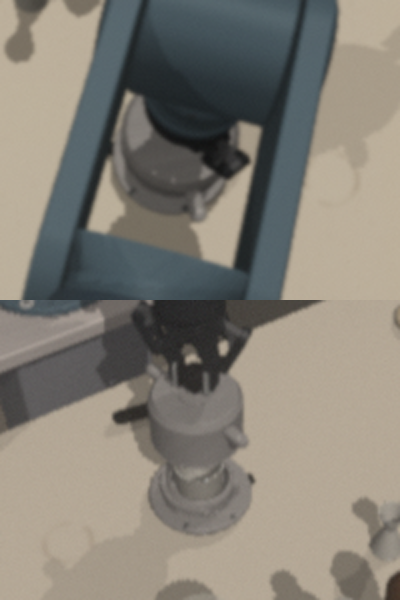

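Run:
```python
from h import *
c=np.array([.535,-.021])
for ang in [-5,0,5,12.2,20,30]:
    u=np.array([np.cos(np.radians(ang)),np.sin(np.radians(ang))])
    print(ang,"near tip scene",proj("scene",[*(c+.086*u),.178]).round(1),"mid",proj("scene",[*(c+.072*u),.178]).round(1),"far tip top",proj("top",[*(c-.086*u),.178]).round(1),"mid",proj("top",[*(c-.072*u),.178]).round(1))
t=cv2.imread("pics/top5.png")[200:270,260:350];s=cv2.imread("pics/scene5.png")[165:235,215:305]
cv2.imwrite("pics/z5b.png",np.hstack([cv2.resize(t,(400,311),interpolation=2),cv2.resize(s,(400,311),interpolation=2)]))
```

```text
-5 near tip scene [[263.4 208.1]] mid [[260.7 203.8]] far tip top [[306.3 261.4]] mid [[306.8 253.9]]
0 near tip scene [[266.4 206.8]] mid [[263.2 202.8]] far tip top [[310.3 261.5]] mid [[310.2 254. ]]
5 near tip scene [[269.2 205.4]] mid [[265.5 201.6]] far tip top [[314.3 261.4]] mid [[313.6 253.9]]
12.2 near tip scene [[272.9 203.1]] mid [[268.6 199.7]] far tip top [[320.  260.5]] mid [[318.3 253.1]]
20 near tip scene [[276.3 200.2]] mid [[271.5 197.3]] far tip top [[326.  258.7]] mid [[323.3 251.7]]
30 near tip scene [[279.9 196.1]] mid [[274.5 193.9]] far tip top [[333.2 255.3]] mid [[329.4 248.8]]
```

View pics/z5b.png

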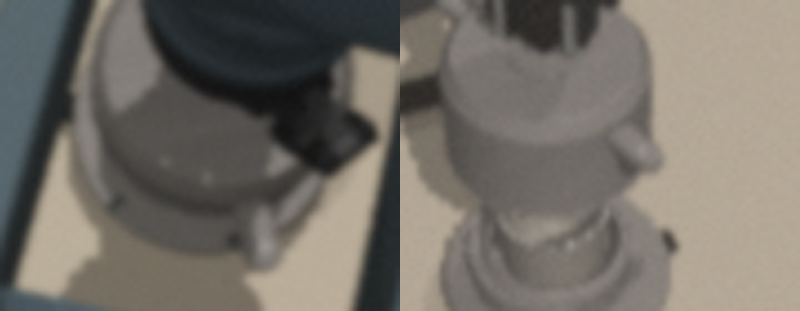

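The top view shows the far ear tip at (319.6,260.8), against (320.0,260.5) predicted for 12.2°. The scene view shows the near tip at (273.5,202), against (272.9,203). The alignment is good, so I'll lower the cover.

Run:
```python
from h import *
B=[.5355,-.021]
arm.servo_line([*B,.145],speed=.12); st()
r=arm.servo_line([*B,.098],speed=.05,stop_force=10); st("down %s"%r)
im=arm.get_image("scene");cv2.imwrite("pics/s6.png",cv2.resize(im[130:280,150:350,::-1],None,fx=3.5,fy=3.5,interpolation=2))
```

```text
t 18.98 tcp [ 0.5359 -0.0211  0.1455] F [ 0.4  0.7 -3.4] M [ 0.01 -0.02  0.05] op 0.0293 q [-15.  11. 102.  -0.  67. -53.]
down True t 19.83 tcp [ 0.5346 -0.021   0.0997] F [-1.6 -0.6  6.8] M [0.05 0.14 0.05] op 0.0302 q [-15.  15. 104.  -0.  62. -53.]
```

View pics/s6.png

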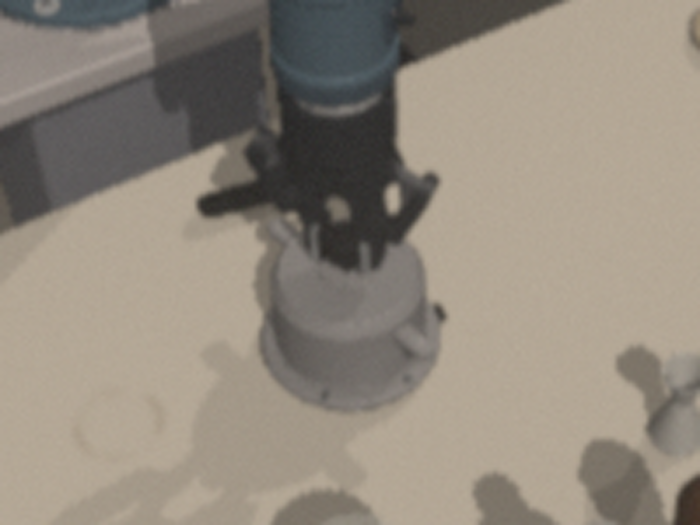

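The cover seated at TCP z 0.0997, exactly 18 mm above its height at pickup, with its near ear over the dot. Next I'll release it, close the fingers and push the near ear clockwise.

```bash
cat >> h.py <<'E'
def fp(a,r=.076,z=.056,c=(.5355,-.021)):
    t=np.radians(a);return [c[0]+r*np.cos(t),c[1]+r*np.sin(t),z]
E
python3 - <<'E'
from h import *
arm.move_gripper(.06); o=st("open"); p=o["tool_pos"]
arm.servo_line([p[0],p[1],.2],speed=.2); 
arm.move_gripper(0)
arm.reach(fp(50,z=.2),R(-40)); st()
r=arm.servo_line(fp(50),speed=.12,stop_force=8); st("down %s"%r)
for n in ["scene","top"]:
    im=arm.get_image(n);cv2.imwrite(f"pics/{n}7.png",cv2.resize(im[130:280,150:380,::-1],None,fx=3,fy=3,interpolation=2))
E
```

```text
open t 20.28 tcp [ 0.5334 -0.0206  0.0982] F [-0.6 -0.   0. ] M [ 0.   -0.03 -0.04] op 0.0601 q [-15.  15. 104.  -0.  62. -53.]
 t 22.88 tcp [0.5843 0.0371 0.2   ] F [ 0.6 -0.   0.6] M [-0.02 -0.07 -0.04] op 0.0002 q [-8. 13. 92. -0. 74. 32.]
down False t 24.23 tcp [0.5851 0.0372 0.0569] F [-0.3 -1.4  0.7] M [-0.03 -0.02 -0.03] op -0.0002 q [-8. 24. 97.  0. 59. 32.]
```

View pics/scene7.png

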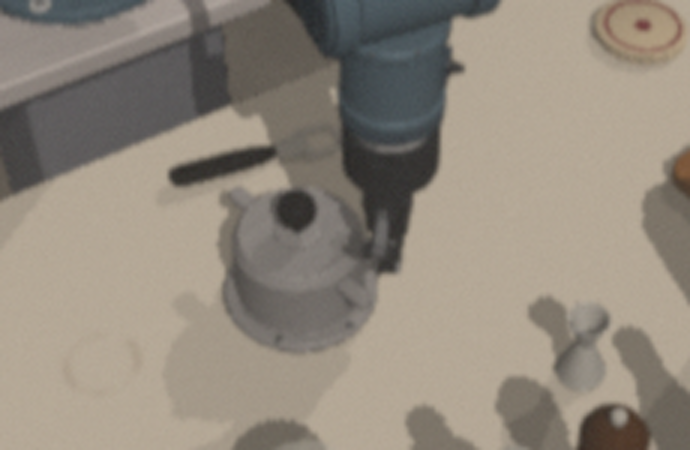

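The closed fingers are on the counter-clockwise side of the near ear, at about (278,222) in scene, and clear of the shell. I'll push in small arcs.

Run:
```python
from h import *
for a in range(44,-24,-6):
    r=arm.servo_line(fp(a),ori=R(a-90),speed=.06,stop_force=20)
    o=arm.get_obs();F=o["wrist_force"];t=np.radians(a);d=o["tool_pos"]-np.array([.5355,-.021,0])
    print(a,r,"act",round(np.degrees(np.arctan2(d[1],d[0])),1),"t",round(o["t"],1),"Ftan(ccw)",round(-F[0]*np.sin(t)+F[1]*np.cos(t),1),"Frad",round(F[0]*np.cos(t)+F[1]*np.sin(t),1),"Fz",round(F[2],1))
    if r: break
im=arm.get_image("scene");cv2.imwrite("pics/s8.png",cv2.resize(im[130:280,150:350,::-1],None,fx=3.5,fy=3.5,interpolation=2))
```

```text
44 False act 43.7 t 24.6 Ftan(ccw) 0.1 Frad -0.1 Fz -0.7
38 False act 38.1 t 24.9 Ftan(ccw) 0.7 Frad 0.6 Fz -0.3
32 False act 32.2 t 25.2 Ftan(ccw) -0.0 Frad -0.6 Fz 0.5
26 False act 26.3 t 25.5 Ftan(ccw) -0.0 Frad 0.6 Fz -0.4
20 False act 20.2 t 25.7 Ftan(ccw) 0.9 Frad -0.4 Fz 0.7
14 False act 14.2 t 26.0 Ftan(ccw) -0.5 Frad -1.0 Fz 0.7
8 False act 8.1 t 26.3 Ftan(ccw) 1.2 Frad -0.8 Fz -0.1
2 False act 2.1 t 26.6 Ftan(ccw) -0.0 Frad -0.7 Fz 0.8
-4 False act -3.9 t 26.9 Ftan(ccw) -0.9 Frad -0.9 Fz -0.4
-10 False act -9.9 t 27.2 Ftan(ccw) -0.6 Frad -0.1 Fz -0.2
-16 False act -15.9 t 27.4 Ftan(ccw) -0.6 Frad -0.0 Fz -0.1
-22 False act -21.9 t 27.7 Ftan(ccw) 0.0 Frad 0.2 Fz -0.7
```

View pics/s8.png

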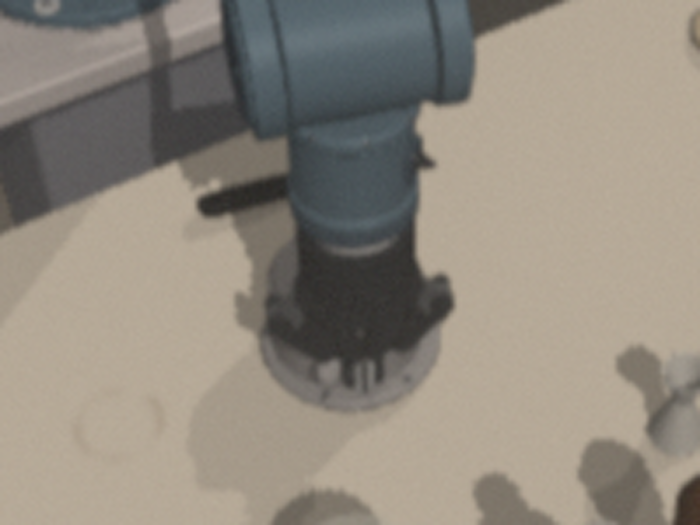

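The ear is now to the left of the fingers, near (245,236) in scene, and it has moved with them. I'll continue in fine steps to the stop.

Run:
```python
from h import *
for a in np.arange(-24,-48,-2.):
    r=arm.servo_line(fp(a),ori=R(a-90),speed=.03,stop_force=14)
    o=arm.get_obs();F=o["wrist_force"];t=np.radians(a);d=o["tool_pos"]-np.array([.5355,-.021,0])
    ft=-F[0]*np.sin(t)+F[1]*np.cos(t)
    print(a,r,"act",round(np.degrees(np.arctan2(d[1],d[0])),1),"t",round(o["t"],1),"Ftan(ccw)",round(ft,1),"Frad",round(F[0]*np.cos(t)+F[1]*np.sin(t),1),"Fz",round(F[2],1))
    if r or ft>15: break
im=arm.get_image("scene");cv2.imwrite("pics/s9.png",cv2.resize(im[130:280,150:350,::-1],None,fx=3.5,fy=3.5,interpolation=2))
```

```text
-24.0 False act -23.8 t 28.0 Ftan(ccw) 1.9 Frad -0.4 Fz -0.2
-26.0 False act -25.9 t 28.3 Ftan(ccw) 0.5 Frad 0.6 Fz -0.2
-28.0 False act -28.0 t 28.5 Ftan(ccw) 0.6 Frad 0.4 Fz 0.6
-30.0 False act -30.1 t 28.8 Ftan(ccw) 1.4 Frad -0.8 Fz -1.5
-32.0 False act -31.7 t 29.0 Ftan(ccw) 3.3 Frad 2.2 Fz -0.5
-34.0 False act -33.1 t 29.3 Ftan(ccw) 6.8 Frad 3.0 Fz -0.6
-36.0 False act -34.5 t 29.5 Ftan(ccw) 8.9 Frad 2.5 Fz 0.7
-38.0 False act -35.4 t 29.8 Ftan(ccw) 15.2 Frad 1.9 Fz -0.2
```

View pics/s9.png

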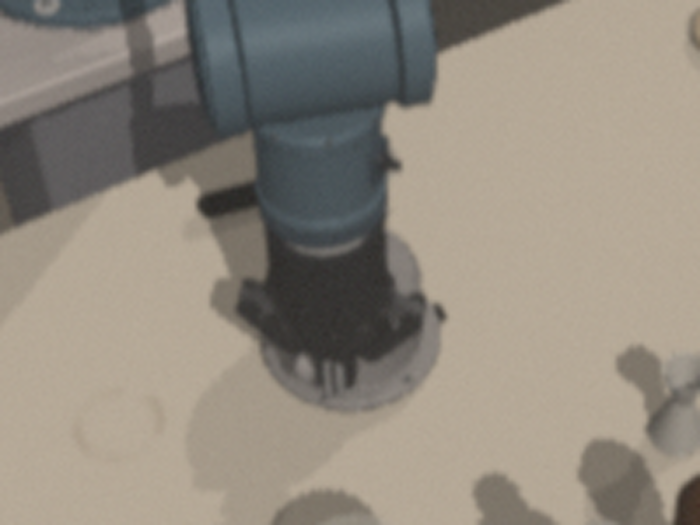

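The tangential force climbed to 15 N with the finger at -35°. I'll back off and check whether that is the stop.

Run:
```python
from h import *
arm.servo_line(fp(-20),ori=R(-110),speed=.1)
arm.servo_line(fp(-20,z=.2),speed=.25)
arm.reach([.35,.35,.25],R(0)); st()
for n in ["top","scene"]:
    im=arm.get_image(n);cv2.imwrite(f"pics/{n}10.png",im[:,:,::-1])
    for th in ["ear","lock_mark","entry_mark","cover","knob_grip"]: print(n,th,[(np.round(d["pixel"],1).tolist(),round(d["p"],2)) for d in arm.place_of(th,n)[:3]])
c=np.array([.5355,-.021])
for ang in [-53,-47.7,-42,-37]:
    u=np.array([np.cos(np.radians(ang)),np.sin(np.radians(ang))])
    print(ang,[proj(n,[*(c+s*.086*u),.068]).round(1).tolist() for n in ["scene","top"] for s in (1,-1)])
t=cv2.imread("pics/top10.png")[175:275,255:355];s=cv2.imread("pics/scene10.png")[165:265,200:300]
cv2.imwrite("pics/z10.png",np.hstack([cv2.resize(t,(400,400),interpolation=2),cv2.resize(s,(400,400),interpolation=2)]))
```

```text
t 32.75 tcp [0.3505 0.3496 0.2497] F [0.1 0.8 0.6] M [-0.01  0.01 -0.04] op 0.0001 q [ 31.  -1. 102.  -0.  79.  31.]
top ear [([333.4, 201.1], 0.89)]
top lock_mark []
top entry_mark [([299.8, 204.2], 0.7)]
top cover [([308.9, 226.6], 0.98)]
top knob_grip [([307.7, 220.6], 0.85)]
scene ear [([238.5, 233.8], 0.62)]
scene lock_mark [([238.0, 240.7], 0.67)]
scene entry_mark [([264.2, 235.6], 0.91)]
scene cover [([249.5, 224.3], 0.78)]
scene knob_grip [([247.5, 202.6], 0.73)]
-53 [[[235.1, 238.4]], [[262.4, 189.4]], [[338.7, 199.7]], [[274.6, 248.1]]]
-47.7 [[[238.2, 239.3]], [[259.5, 188.6]], [[336.3, 196.9]], [[277.0, 251.0]]]
-42 [[[241.6, 240.0]], [[256.4, 188.1]], [[333.4, 194.1]], [[279.9, 253.8]]]
-37 [[[244.7, 240.3]], [[253.6, 187.8]], [[330.7, 192.0]], [[282.6, 256.1]]]
```

View pics/z10.png

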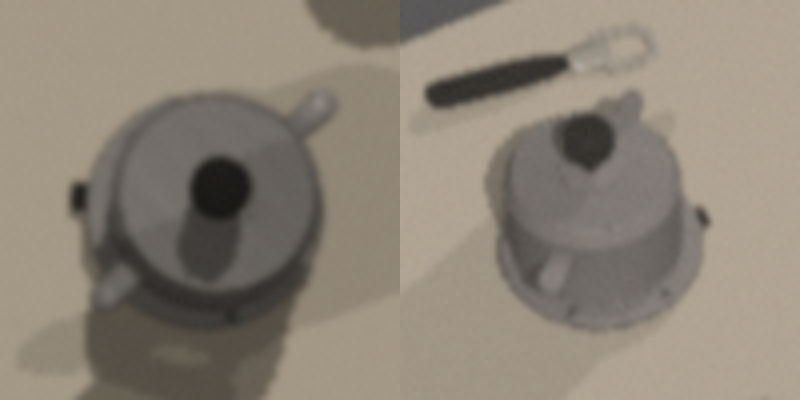

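The ears now lie along about -48° to -49°. The tips are at (339,199) and (279,251) in top, and the bars are at -47.6°. To be sure it is at the stop and not riding a click stud, I'll push once more, somewhat harder, and watch for the motion to stop.

Run:
```python
from h import *
arm.reach(fp(-15,z=.2),R(-105))
r=arm.servo_line(fp(-15),speed=.2,stop_force=8);st("down %s"%r)
arm.servo_line(fp(-27),ori=R(-117),speed=.08,stop_force=10)
for a in np.arange(-30,-50,-1.5):
    r=arm.servo_line(fp(a),ori=R(max(a,-37)-90),speed=.04,stop_force=20)
    o=arm.get_obs();F=o["wrist_force"];t=np.radians(a);d=o["tool_pos"]-np.array([.5355,-.021,0])
    ft=-F[0]*np.sin(t)+F[1]*np.cos(t)
    print(a,r,"act",round(np.degrees(np.arctan2(d[1],d[0])),1),"Ftan",round(ft,1),"Frad",round(F[0]*np.cos(t)+F[1]*np.sin(t),1),"Fz",round(F[2],1))
    if r or ft>26: break
st()
arm.servo_line(fp(-18),ori=R(-108),speed=.1)
arm.servo_line(fp(-18,z=.2),speed=.25)
arm.reach([.35,.35,.25],R(0)); st()
for n in ["top","scene"]:
    im=arm.get_image(n);cv2.imwrite(f"pics/{n}11.png",im[:,:,::-1])
t=cv2.imread("pics/top11.png")[175:275,255:355];s=cv2.imread("pics/scene11.png")[165:265,200:300]
cv2.imwrite("pics/z11.png",np.hstack([cv2.resize(t,(400,400),interpolation=2),cv2.resize(s,(400,400),interpolation=2)]))
```

```text
down False t 35.94 tcp [ 0.6099 -0.0406  0.0572] F [0.1 0.9 1. ] M [ 0.01 -0.01  0.01] op 0.0 q [-15.  26.  93.   0.  60.  90.]
-30.0 False act -29.7 Ftan 0.2 Frad -0.6 Fz -0.4
-31.5 False act -31.4 Ftan 0.5 Frad 0.3 Fz -0.2
-33.0 False act -33.0 Ftan -0.0 Frad 0.4 Fz 1.0
-34.5 False act -34.0 Ftan 3.1 Frad -0.4 Fz -0.9
-36.0 False act -34.6 Ftan 9.5 Frad 0.7 Fz -2.0
-37.5 False act -34.9 Ftan 15.0 Frad 1.3 Fz -4.0
-39.0 False act -35.3 Ftan 22.3 Frad 0.2 Fz -4.1
-40.5 False act -35.6 Ftan 28.0 Frad -1.1 Fz -4.5
 t 38.3 tcp [ 0.5975 -0.0653  0.0569] F [17.3 22.  -4.5] M [ 3.55 -2.82 -0.11] op -0.0002 q [-18.  25.  95.   1.  59. 109.]
 t 41.24 tcp [0.3506 0.3496 0.2497] F [-0.5  0.6 -0.2] M [ 0.   -0.04  0.03] op -0.0001 q [ 31.  -1. 102.  -0.  79.  31.]
```

View pics/z11.png

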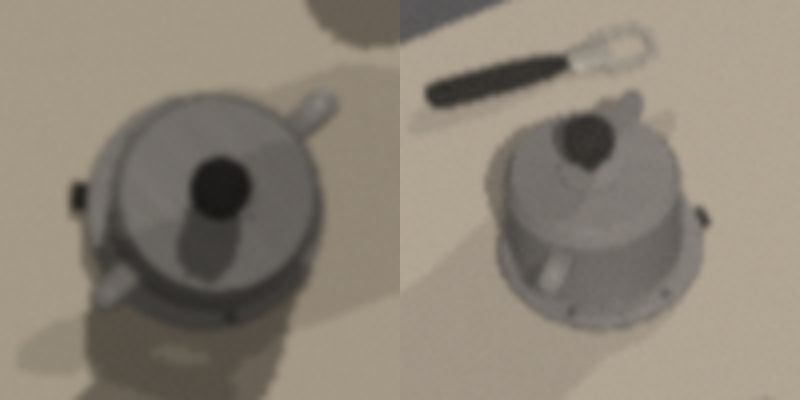

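View pics/top11.png

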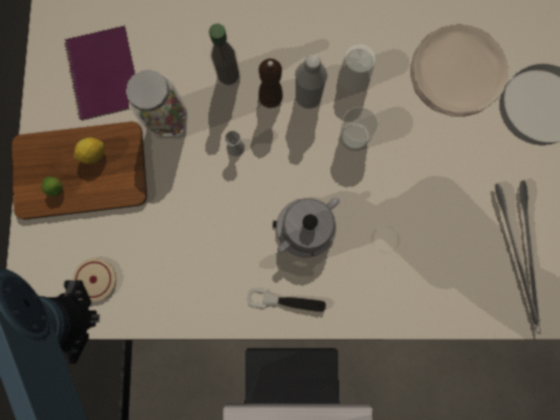

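The cover looks unchanged after the second push: at 28 N the finger moved under 1° past first contact, so this is the fixed stop. The ear tips are at (339,199) and (279,251) in top. The jigger, tumbler and opener are where they started, and the arm is clear.

```bash
python3 -c "
from station import arm
print(arm.hand_in())"
```

```text
the job is handed in; nothing more can be done
None
```

The garnish keeper is closed and locked. The cup stands in the well, the cover sits fully down over it, and the cover is turned clockwise to its stop. I handed the job in at about 41 s of the 72 s allowed, with the gripper empty and clear of everything.

- **Cup:** it stood upright in the well in both pictures taken before the cover went on.
- **Cover height:** it stopped with the tool 18 mm above its pickup height, which is fully down; resting on the flange would have left it 18 mm higher.
- **Lock:** on a second push the force rose from 3 to 28 N while the finger moved only about 1.6°. The pictures before and after that push look the same. The ears measure about -48° to -49° and the lock bars about -47.6°; the 1° difference is within my picture-reading error.
- **Bystanders:** the jigger, glass and opener look unmoved in the last pictures.

**Disagreements:** the two cameras differed by about 2 mm, within calibration. I felt almost no push force until near the end of the turn, but I only read it after each step had stopped.

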